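Hold the spring clip open over the menu card

TASK

The red spring clip is parked on the top edge of the plain brown card. Squeeze its two grips together so that the jaws spread, take it off the brown card, and bring it down square over the middle of the top edge of the white menu card, so that the card's edge stands well inside the wide-open jaws without the clip touching the card. Finish holding it there, still squeezed open against its spring (the waiter will then slip the day's paper slip in beside the card), and leave both card stands standing where they are and the other things on the table alone.

Things in the scene. Friction and masses are not known exactly. Their poses are not given: they have to be found in the camera images.
- clip_pivot (a point): Middle of the hinge pin of the red spring clip, about half-way up the clip. It starts upright on the brown card's top edge: pin level along this point's y (along the card edge), z up to the finger grips, x across the card. It belongs to the +x half, so as the clip is squeezed its axes lean by half the joint value about y, while the pin stays midway between the grips.
- clip: The clip: red plastic, 97 mm long, 50 mm wide along y, about 70 g; axes as clip_pivot. Its grips are plates at +x and -x, 28 mm wide, rising to 54 mm above the pin; parked, they splay in a V, 37 mm apart over the outsides 15 mm above the pin and 57 mm at the top. Hold them about 38 mm above the pin, squeezing along x. The jaws hang 43 mm below the pin; between them is free up to 6 mm below the pin.
- clip_jaw (a joint): Angle between the clip's halves, rad: 0 as parked, jaws shut on the 4 mm card; grows as the grips are squeezed, to a stop at 0.52 where the grips are parallel, 29 mm over the outsides, and the lips gape 25 mm. A torsion spring shuts it: about 5 N at the grips when parked, 12 N at the stop. 0.35 or more is wide open.
- lip_a (a point): Lower inner edge of the black rubber lip of the jaw on the clip's +x side, middle of its 48 mm width; 43 mm below the pin.
- lip_b (a point): The same point of the opposite jaw, on the clip's -x side.
- menu_edge (a point): Middle of the top edge of the white menu card (green frame and heading, dark lines): 140 mm wide, 4 mm thick, upright in a dark wooden block 150 x 48 x 22 mm; the edge is 118 mm above the table. y runs along the edge, x square to the card, z up. Stand and card are one loose piece of about 0.6 kg.
- spare_edge (a point): Middle of the top edge of the plain brown card, of the same size and in the same kind of block as the white one; same axes. The clip starts on this edge, up to 30 mm to either side of this point, its pin 16 mm above the edge.
- menu_stand: The stand of the white card; origin at the centre of its underside, axes as point menu_edge.
- glass_green: Clear drinking glass with an orange drink, 81 mm across, 93 mm tall, a bystander; origin at its foot.
- shaker: Grey salt shaker, 44 mm across, 90 mm tall, a bystander; origin at its foot.
- cup_1: Aqua plastic tumbler nearer the robot, 92 mm across, 160 mm tall, a bystander; origin at its foot.
- marker: White marker pen with a black cap, 135 mm long, lying beside the pad of paper slips, a bystander; origin at its underside.

How it is judged (in metres and radians):
On the way:
1. the clip, squeezed open between the fingers, is lifted clear of the brown card (lips above the card's top edge) (value of joint clip_jaw above 0.2 rad and z of each of lip_a, lip_b in the frame of spare_edge above 0.004 m and contact force between the fingers and clip above 2 N), for 0.2 s.
At the end, for the whole second after the job is handed in: Fingers hold the clip open (0.35 rad or more), still; lips either side of the white card, 4+ mm off its mid-plane, 10-42 mm below its edge; pin within 20 mm of mid-edge and 0.25 rad of its line; under 0.5 N on the stand; white card moved < 12 mm, brown < 30 mm, both upright (value of joint clip_jaw above 0.35 rad and ((x of lip_a in the frame of menu_edge above 0.004 m and x of lip_b in the frame of menu_edge below -0.004 m) or (x of lip_b in the frame of menu_edge above 0.004 m and x of lip_a in the frame of menu_edge below -0.004 m)) and z of lip_a in the frame of menu_edge between -0.042 and -0.01 m and z of lip_b in the frame of menu_edge between -0.042 and -0.01 m and y of clip_pivot in the frame of menu_edge between -0.02 and 0.02 m and angle between the y axis of clip_pivot and the y axis of menu_edge, either way round below 0.25 rad and contact force between clip and menu_stand below 0.5 N and contact force between the fingers and clip above 2 N and linear speed of clip below 0.03 m/s and distance of menu_edge from where it was at the start of the episode below 0.012 m and angle between each of menu_edge, spare_edge's own z axis and vertical below 0.1 rad and distance of spare_edge from where it was at the start of the episode below 0.03 m); the arm keeps its last pose, push and grip.
It fails at once if a card stand is knocked over (tips over 0.3 rad) (angle between any of menu_edge, spare_edge's own z axis and vertical above 0.3 rad).
It fails at once if the clip is dropped (its pin comes lower than 60 mm above the table) (height (world z) of clip_pivot below 0.06 m).
It fails at once if the glass, shaker, tumbler or marker is moved by more than 25 mm (distance of any of glass_green, shaker, cup_1, marker from where it was at the start of the episode above 0.025 m).
It also fails if it takes over 35 s, if anything falls off the work surface, if the arm or the gripper's body presses on something with over 40 N, if the wrist force passes 120 N, or if a joint passes its speed limit or range.

ROBOT

A 7-joint arm with a two-finger parallel gripper is mounted at the origin on a cart in front of the work surface, level with it; the furniture and walls round the work are solid. World frame = base frame: x ahead of the robot, y to its left, z up, the work surface at z = 0. Lengths are in mm, angles in rad, forces in N, time in s.
With the tool pointing down it reaches from about 425 to 950 mm from the base axis. Payload 16.7 kg.
Tool frame: the origin (TCP) lies between the finger pads; the fingertips stand 17 mm ahead of it and the grasp point (between the pads) lies 2 mm behind it; z points along the fingers, y is the line along which they close (so a half turn about z gives the same grasp; the last joint's range is limited). The gripper opens to 94 mm and grips with 3 to 60 N. Pads are 16 mm wide; open, the fingers measure 119 mm over their backs; the gripper's body (75 mm by 177 mm) begins 78 mm behind the grasp point.
Start: joints at [-1.272, 0.426, 0.074, 1.606, -0.034, 1.111, -0.067], TCP at [292.871, 608.114, 222.467] pointing down, gripper open.
Joint ranges: [-2.85, 2.85], [-0.5, 2.14], [-1.23, 1.37], [0.21, 2.46], [-1.02, 4.16], [0.16, 2.05], [-2.73, 2.73]. Speed limits (rad/s): [1.89, 1.89, 2.39, 2.39, 3.01, 3.01, 3.01].

INTERFACE

Orientations are given as a 3x3 rotation matrix whose columns are the frame's x, y, z axes.
In Python, from plant import read_state, get_image, camera_info, job_done gives the robot as it stands.
- The arm moves only by the shell command python3 -m pendant 'ROWS' [FORCE]. ROWS is JSON, a list of rows, each a list of 3 entries, a list of its own where there are three numbers: the closure, from -1 (fully open) to 1 (shut), then the shift along the tool's x, y, z in units of 50 mm (1.0 is 50 mm), then the turn about the tool's z in rad. A call has exactly 5 rows; each row shifts and turns the commanded pose from where the row before left it, along the tool's axes as they then stand; what a row does not reach is not made up. A row lasts 1/10 s, in which the tool goes at most 50 mm and 8.59 degrees, less where a joint would pass 70% of its speed; a pose out of reach is approached as far as the arm can. A call is refused whole if a number of a shift passes 1 or a number of a turn 0.15, either way. A call with a gripper value outside its range is refused whole. The fingers move at their own pace and stop on an object; FORCE is the grip in N (left out, the last holds). Time passes only in rows, so rows that do not move let the fingers close, or fill a call up. It gives the time, the measured TCP pose, the force, the opening and the grip force at its end, in the units of the state.
- read_state(): the state, without advancing time (a new reading comes with each control period).
- get_image(name): name is "scene" or "top"; returns the picture (420x560x3 uint8, red, green, blue); there is no depth.
- camera_info(name): a dict with "mtx" (3x3 intrinsics, pixels), "k1" (the pictures are not rectified: a ray, as slopes to the right and down, at radius r is drawn at 1 + k1 r^2 times it, then the intrinsics apply), "origin" and "orientation" of the camera in the world. Camera axes: x right, y up, looking along -z (the intrinsics and any distortion apply to the point x, -y, -z); pixel columns grow to the right and rows downward; lengths in mm; the calibration is good to about 2 mm. A picture is of the moment at which its call begins. camera_info takes no time and is no camera call.
- job_done(): hands the job in; it is judged then, once.
The state is a dict: "clock": time; "q": joint angles; "joint_velocities": joint speeds; "effort": joint torques, N m; "ee_pos": TCP position; "orientation": TCP orientation; "force": force on the tool from outside, world axes, zero at the start; "moment": the same for the moment, N m; "finger_gap": finger opening in mm; "gripper_force": force on a finger pad.
Only numpy, scipy, OpenCV 4.12 (cv2) and the standard library are available. Lean on these libraries where they do the work, as an engineer would, in place of code of your own. Each camera call takes 0.05 s, during which the arm holds its last target. There are 200 camera calls.

## Working session

There is one attempt and no reset: what is moved stays moved. The work goes in short steps, Python scripts to look and compute and a shell command to move; the robot and the scene stay as the last step left them, time stands still between calls to the robot, and variables do not carry over. Pictures are saved under pics/ and viewed, at most 10 in all, crops included, and the job is handed in when it is done.

```bash
mkdir -p pics; cat > h.py <<'E'
import numpy as np,cv2
from plant import *
def K(n):
    c=camera_info(n);return np.array(c["mtx"],float),c["k1"],np.array(c["origin"],float),np.array(c["orientation"],float)
def proj(n,P):
    M,k,o,R=K(n);p=(np.atleast_2d(P)-o)@R;s=np.c_[p[:,0]/-p[:,2],-p[:,1]/-p[:,2]]
    s=s*(1+k*(s**2).sum(1,keepdims=True));return s@M[:2,:2].T+M[:2,2]
def ray(n,uv):
    M,k,o,R=K(n);d=cv2.undistortPoints(np.array([[uv]],float),M,np.array([k,0,0,0.]))[0,0]
    v=R@np.array([d[0],-d[1],-1]);return o,v
def atz(n,uv,z):
    o,v=ray(n,uv);return o+v*(z-o[2])/v[2]
def snap(n,f):
    a=get_image(n);cv2.imwrite(f,a[:,:,::-1]);return a
def crop(f,g,x,y,w,h,s):
    a=cv2.imread(f)[y:y+h,x:x+w];cv2.imwrite(g,cv2.resize(a,None,fx=s,fy=s,interpolation=cv2.INTER_CUBIC))
E
python3 - <<'E'
from h import *
for n in("scene","top"):
    snap(n,f"pics/{n}0.png");c=camera_info(n);print(n,c)
s=read_state();print(s)
a=np.hstack([cv2.imread("pics/scene0.png"),cv2.imread("pics/top0.png")])
E
```

```text
scene {'mtx': array([[438.9927417 ,   0.        , 279.98486096],
       [  0.        , 438.9927417 , 206.17068563],
       [  0.        ,   0.        ,   1.        ]]), 'k1': 0.01694111239719203, 'origin': array([1400.4807739 , -128.27696143,  881.2578038 ]), 'orientation': array([[ 0.13704348, -0.67146502,  0.72825394],
       [ 0.99053688,  0.09843661, -0.09563956],
       [-0.00746823,  0.73446917,  0.67860097]])}
top {'mtx': array([[532.14561724,   0.        , 283.51787512],
       [  0.        , 532.14561724, 206.08001869],
       [  0.        ,   0.        ,   1.        ]]), 'k1': 0.03720005112981885, 'origin': array([ 421.62634687,   12.48056786, 1355.79252509]), 'orientation': array([[ 0.02080493,  0.99387042, -0.10857595],
       [-0.99977391,  0.02115876,  0.00210766],
       [ 0.00439207,  0.10850756,  0.99408592]])}
{'clock': 0.1, 'q': array([-1.27150714,  0.42666279,  0.07386804,  1.60651917, -0.0341389 ,
        1.11080592, -0.06713557]), 'joint_velocities': array([-0.00196811, -0.00311864, -0.00112459, -0.00109308,  0.00201803,
       -0.00182334,  0.00091596]), 'effort': array([ 8.92134063e-03, -9.37469816e+01,  3.67738701e+00, -4.55038404e+01,
       -4.86359687e-02,  1.68089342e-02,  6.43931935e-05]), 'ee_pos': array([292.72668262, 607.81554426, 221.86103568]), 'orientation': array([[-9.00930833e-01,  4.33962481e-01, -4.47008756e-04],
       [ 4.33962708e-01,  9.00930229e-01, -1.04411160e-03],
       [-5.03815575e-05, -1.13465746e-03, -9.99999355e-01]]), 'force': array([-0.08717358, -0.32740592,  0.99318616]), 'moment': array([0.0575644 , 0.01536947, 0.04625285]), 'gripper_force': 0.0, 'finger_gap': 93.79106030609728}
```

View pics/scene0.png

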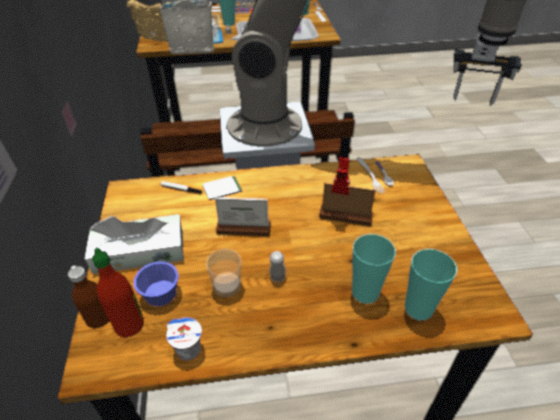

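View pics/top0.png

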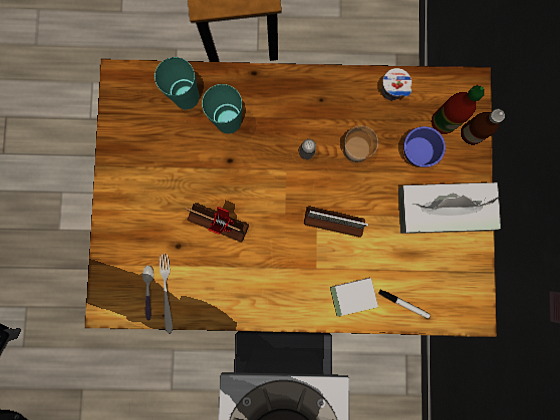

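The scene view shows the clip on the brown card at about (343,180) and the menu card at (243,212). The top view shows the clip at (220,221) and the menu card edge at (336,217). I'll enlarge the top view.

```bash
python3 - <<'E'
from h import *
crop("pics/top0.png","pics/t1.png",180,190,200,60,4)
crop("pics/scene0.png","pics/s1.png",205,150,180,95,4)
a=cv2.imread("pics/t1.png");b=cv2.imread("pics/s1.png")
b=cv2.copyMakeBorder(b,0,0,0,80,0);cv2.imwrite("pics/c1.png",np.vstack([a,b[:350]]))
E
```

```text
(no output)
```

View pics/c1.png

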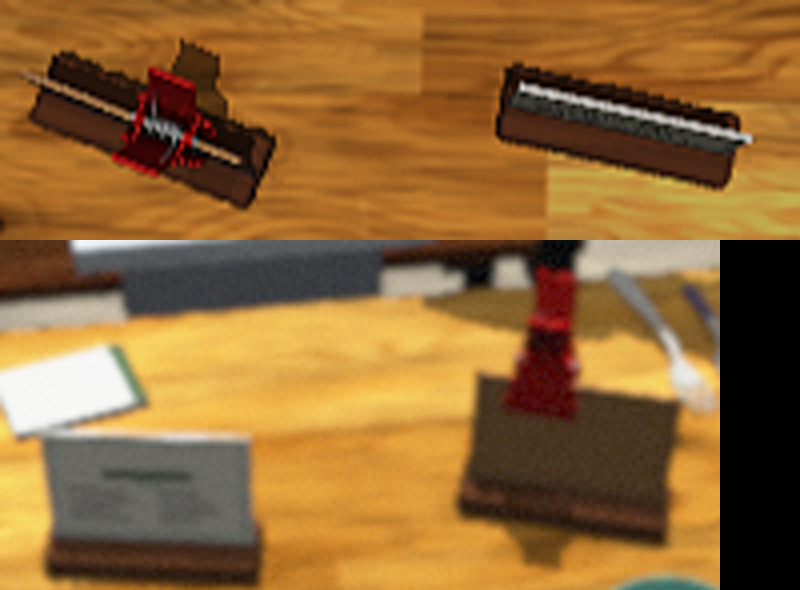

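```bash
python3 - <<'E'
from h import *
c=lambda u,v:(180+(u-1.5)/4,190+(v-1.5)/4)
d=lambda u,v:(205+(u-1.5)/4,150+(v-241.5)/4)
for nm,A,B,n in(("brown",c(25,75),c(240,163),"top"),("white",c(520,88),c(750,140),"top"),("brownS",d(680,404),d(478,374),"scene"),("whiteS",d(251,437),d(46,434),"scene")):
    a,b=atz(n,A,118),atz(n,B,118);v=b-a
    print(nm,a.round(),b.round(),"len",np.linalg.norm(v).round(1),"mid",((a+b)/2).round(1),"ang of edge",np.degrees(np.arctan2(v[1],v[0])).round(1))
print("pin",atz("top",c(163,126),136).round(1),"gripsmid",atz("top",c(153,119),188).round(1))
g=[atz("top",c(*p),188).round(1) for p in((150,70),(192,78),(113,157),(158,170))];print(g)
# scene clip: grip top, jaws bottom
for p,z in (((540,270),188),((577,272),188),((507,407),93),((577,418),93)):print(p,atz("scene",d(*p),z).round(1))
E
```

```text
brown [547. 238. 118.] [498. 111. 118.] len 135.9 mid [522.2 174.2 118. ] ang of edge -111.0
white [545. -51. 118.] [ 518. -186.  118.] len 137.2 mid [ 531.3 -118.6  118. ] ang of edge -101.6
brownS [558. 236. 118.] [507. 110. 118.] len 135.5 mid [532.5 173.3 118. ] ang of edge -111.7
whiteS [549. -49. 118.] [ 526. -182.  118.] len 134.3 mid [ 537.6 -115.6  118. ] ang of edge -99.6
pin [517.  154.1 136. ] gripsmid [516.7 153.7 188. ]
[array([543.7, 156.3, 188. ]), array([539.8, 133. , 188. ]), array([495.3, 174.9, 188. ]), array([488.7, 150. , 188. ])]
(540, 270) [490.3 151.5 188. ]
(577, 272) [496. 175. 188.]
(507, 407) [515.8 130.4  93. ]
(577, 418) [533.9 174.9  93. ]
```

```bash
python3 -m pendant '[[-1,[0,0,0],0.148],[-1,[0,0,0],0.148],[-1,[0,0,0],0.148],[-1,[0,0,0],0.148],[-1,[0,0,0],0.148]]' 25
python3 -m pendant '[[-1,[0,0,0],0.148],[-1,[0,0,0],0.148],[-1,[0,0,0],0.148],[-1,[0,0,0],0.148],[-1,[0,0,0],0.148]]'
python3 -m pendant '[[-1,[-0.46,0.5,0],0],[-1,[-0.46,0.5,0],0],[-1,[-0.46,0.5,0],0],[-1,[-0.46,0.5,0],0],[-1,[-0.46,0.5,0],0]]'
```

```text
clock: 0.6
ee_pos: [292.8, 607.9, 222.1]
orientation: [[-0.367, 0.93, -0.0], [0.93, 0.367, -0.001], [-0.001, -0.0, -1.0]]
force: [-0.4, 0.6, -0.9]
finger_gap: 93.9
gripper_force: 0.0
clock: 1.1
ee_pos: [292.7, 608.0, 222.1]
orientation: [[0.356, 0.934, -0.0], [0.934, -0.356, -0.001], [-0.001, -0.0, -1.0]]
force: [-0.2, -0.4, -0.0]
finger_gap: 94.2
gripper_force: 0.0
clock: 1.6
ee_pos: [369.9, 455.2, 222.2]
orientation: [[0.35, 0.937, -0.0], [0.937, -0.35, -0.0], [-0.001, -0.0, -1.0]]
force: [0.5, 0.9, -0.5]
finger_gap: 93.7
gripper_force: 0.0
```

```bash
python3 -m pendant '[[-1,[-0.46,0.5,0],0],[-1,[-0.46,0.5,0],0],[-1,[-0.46,0.5,0],0],[-1,[-0.46,0.5,0],0],[-1,[-0.46,0.5,0],0]]' >/dev/null
python3 -m pendant '[[-1,[-0.46,0.5,0],0],[-1,[-0.46,0.5,0],0],[-1,[-0.46,0.5,0],0],[-1,[-0.46,0.45,0],0],[-1,[0,0,0],0]]'
python3 - <<'E'
from h import *
snap("scene","pics/s2.png");snap("top","pics/t2.png")
p=read_state()["ee_pos"];R=np.array(read_state()["orientation"]);print(p)
print("err to pin in tool",(R.T@(np.array([518,154,p[2]])-p)).round(1))
crop("pics/top0.png","pics/a.png",180,170,100,90,4)
crop("pics/t2.png","pics/a.png",180,170,100,90,4);crop("pics/s2.png","pics/b.png",295,130,100,90,4)
cv2.imwrite("pics/c2.png",np.hstack([cv2.imread("pics/a.png"),cv2.imread("pics/b.png")]))
E
```

```text
clock: 2.6
ee_pos: [506.8, 180.5, 222.5]
orientation: [[0.356, 0.935, 0.0], [0.935, -0.356, -0.001], [-0.001, 0.001, -1.0]]
force: [-0.6, 0.6, -0.5]
finger_gap: 93.9
gripper_force: 0.0
[505.43436805 184.37894533 222.29718772]
err to pin in tool [-24.   22.4  -0. ]
```

View pics/c2.png

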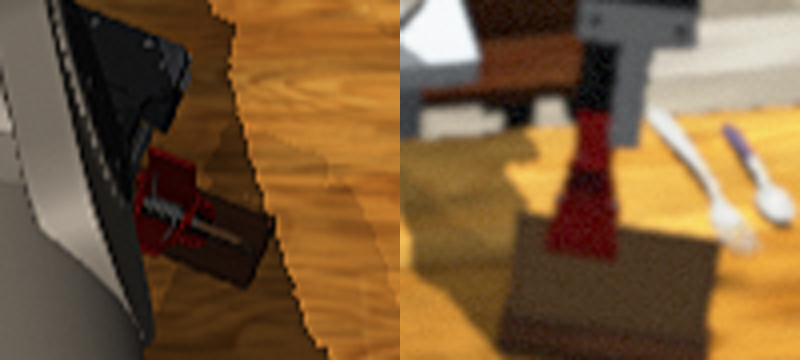

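The clip is undisturbed. The gripper is about 30 mm short, with its tips still above the clip, so I'll step on.

```bash
python3 -m pendant '[[-1,[-0.16,0.15,0],0],[-1,[-0.16,0.15,0],0],[-1,[-0.16,0.15,0],0],[-1,[0,0,0],0],[-1,[0,0,0],0]]'
python3 - <<'E'
from h import *
for i in range(2):
    snap("scene","pics/s3.png");snap("top","pics/t3.png")
s=read_state();p=s["ee_pos"];R=np.array(s["orientation"]);print(p)
print("err to pin in tool",(R.T@(np.array([518,154,p[2]])-p)).round(1))
# expected pixel positions of finger tips (front) at z tip
for sg in(1,-1):
    for b in(47,59.5):print(sg,b,(proj("scene",p+R@[0,sg*b,17])).round(1))
crop("pics/s3.png","pics/c3.png",295,120,110,100,6)
E
```

```text
clock: 3.2
ee_pos: [518.2, 154.3, 222.4]
orientation: [[0.351, 0.936, -0.0], [0.936, -0.351, 0.0], [-0.0, -0.0, -1.0]]
force: [-0.7, -0.2, -0.1]
finger_gap: 93.8
gripper_force: 0.0
[518.00482585 154.79541779 222.43621506]
err to pin in tool [-0.7  0.3  0. ]
1 47 [[341.9 168.9]]
1 59.5 [[341.3 172. ]]
-1 47 [[346.1 147.5]]
-1 59.5 [[346.6 144.8]]
```

View pics/c3.png

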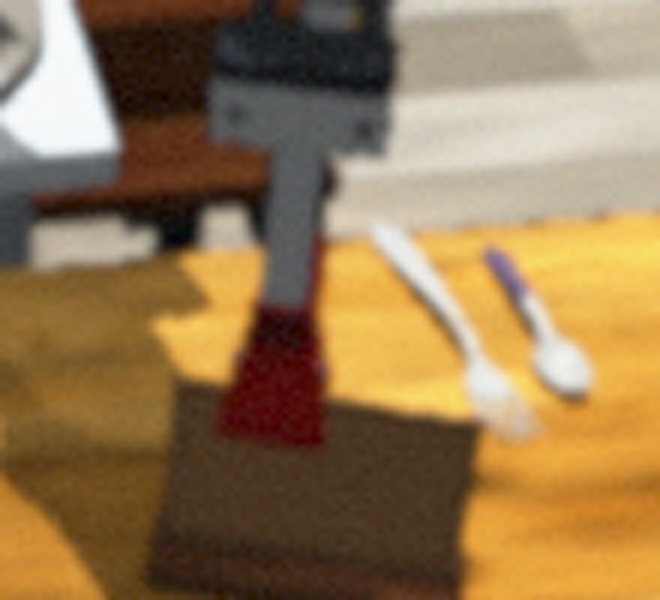

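The finger sits in front of the grips and within 1 px of its prediction, so I'll descend to TCP z of about 170.

```bash
python3 -m pendant '[[-1,[-0.01,0,0.25],0],[-1,[0,0,0.25],0],[-1,[0,0,0.25],0],[-1,[0,0,0.25],0],[-1,[0,0,0.04],0]]'
python3 -m pendant '[[-1,[0,0,0],0],[0,[0,0,0],0],[0,[0,0,0],0],[0,[0,0,0],0],[0,[0,0,0],0]]'
python3 - <<'E'
from h import *
snap("top","pics/t4.png");snap("scene","pics/s4.png")
crop("pics/s4.png","pics/b.png",295,120,100,100,4);crop("pics/t4.png","pics/a.png",170,160,100,100,4)
cv2.imwrite("pics/c4.png",np.hstack([cv2.imread("pics/a.png"),cv2.imread("pics/b.png")]))
E
```

```text
clock: 3.9
ee_pos: [517.1, 153.6, 168.5]
orientation: [[0.351, 0.937, -0.002], [0.937, -0.351, -0.002], [-0.002, -0.002, -1.0]]
force: [-1.1, 0.2, 1.0]
finger_gap: 93.9
gripper_force: 0.0
clock: 4.4
ee_pos: [518.1, 154.0, 170.7]
orientation: [[0.35, 0.937, 0.0], [0.937, -0.35, 0.0], [0.0, 0.0, -1.0]]
force: [0.2, -0.2, 0.2]
finger_gap: 65.3
gripper_force: 0.0
```

View pics/c4.png

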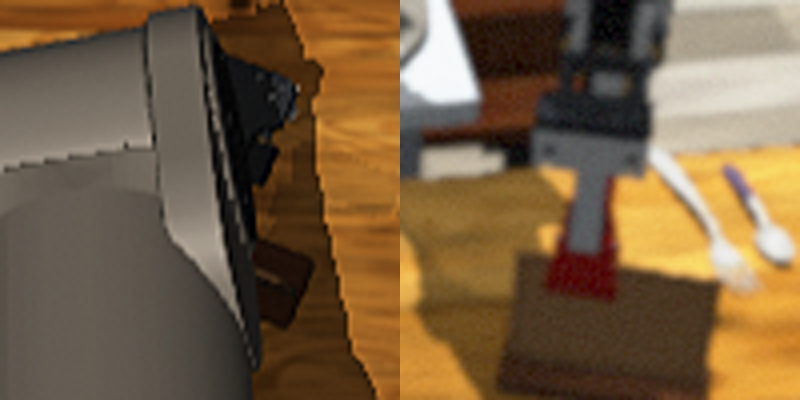

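The fingers straddle the grips and the card hasn't moved. Next I'll close gradually and watch the side force.

```bash
python3 -m pendant '[[0.1,[0,0,0],0],[0.15,[0,0,0],0],[0.15,[0,0,0],0],[0.15,[0,0,0],0],[0.15,[0,0,0],0]]' 25
python3 -m pendant '[[0.4,[0,0,0],0],[0.7,[0,0,0],0],[1,[0,0,0],0],[1,[0,0,0],0],[1,[0,0,0],0]]' 25
python3 -m pendant '[[1,[0,0,0],0],[1,[0,0,0],0],[1,[0,0,0],0],[1,[0,0,0],0],[1,[0,0,0],0]]'
```

```text
clock: 5.0
ee_pos: [517.9, 153.9, 170.4]
orientation: [[0.35, 0.937, -0.0], [0.937, -0.35, -0.0], [-0.0, -0.0, -1.0]]
force: [-0.6, -0.6, -1.0]
finger_gap: 40.1
gripper_force: 6.5
clock: 5.5
ee_pos: [518.0, 153.9, 170.5]
orientation: [[0.35, 0.937, -0.0], [0.937, -0.35, -0.0], [-0.0, -0.0, -1.0]]
force: [0.2, -0.3, -1.7]
finger_gap: 27.6
gripper_force: 25.0
clock: 6.0
ee_pos: [518.0, 153.9, 170.5]
orientation: [[0.35, 0.937, -0.0], [0.937, -0.35, 0.0], [-0.0, -0.0, -1.0]]
force: [-0.1, 0.1, -0.9]
finger_gap: 27.9
gripper_force: 25.0
```

Fully squeezed (gap 28 mm) with no side load. I'll lift.

```bash
python3 -m pendant '[[1,[0,0,-0.15],0],[1,[0,0,-0.25],0],[1,[0,0,-0.3],0],[1,[0,0,-0.3],0],[1,[0,0,-0.3],0]]'
python3 -m pendant '[[1,[0,0,-0.1],0],[1,[0,0,0],0],[1,[0,0,0],0],[1,[0,0,0],0],[1,[0,0,0],0]]'
python3 - <<'E'
from h import *
snap("top","pics/t5.png");snap("scene","pics/s5.png")
s=read_state();p=s["ee_pos"];R=np.array(s["orientation"])
print(p, proj("scene",p+R@[0,0,36]),"lipz",proj("scene",p+R@[[0],[12],[79]].__class__([0,12,79])))
crop("pics/s5.png","pics/c5.png",205,90,200,150,4)
E
```

```text
clock: 6.5
ee_pos: [518.2, 153.9, 237.2]
orientation: [[0.351, 0.937, 0.001], [0.937, -0.351, 0.0], [0.001, 0.001, -1.0]]
force: [-0.9, 0.7, -0.7]
finger_gap: 27.5
gripper_force: 25.0
clock: 7.0
ee_pos: [517.7, 153.8, 240.0]
orientation: [[0.351, 0.937, -0.001], [0.937, -0.351, -0.001], [-0.001, -0.001, -1.0]]
force: [-0.3, 0.9, -2.0]
finger_gap: 27.9
gripper_force: 25.0
[517.86063204 153.78946356 240.11898331] [[343.57038964 158.29483458]] lipz [[341.53236269 174.25793875]]
```

View pics/c5.png

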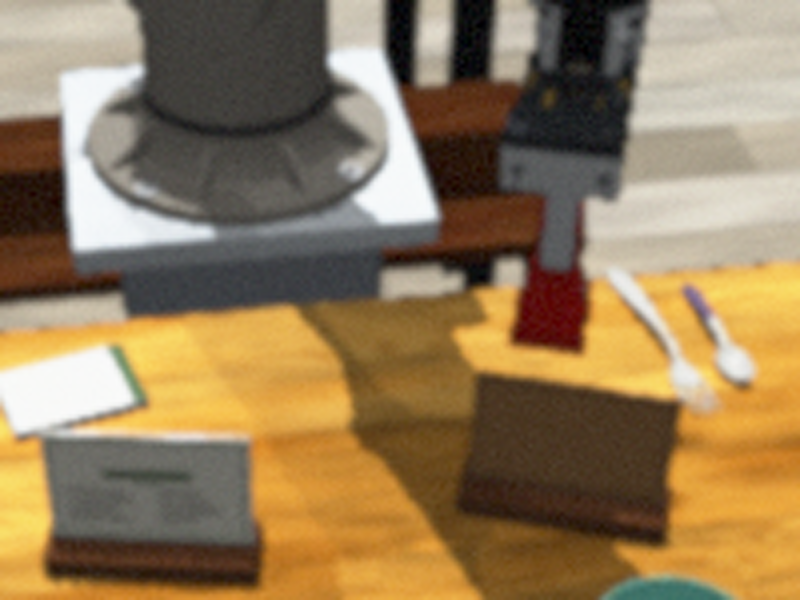

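The clip is held upright and open, with its lips at about (342,176), above the brown card, and both stands are unmoved. Now I'll turn by about 10° and move over the white card.

```bash
python3 -m pendant '[[1,[0,0,0],-0.08],[1,[0,0,0],-0.085],[1,[-0.2,0.05,0],0],[1,[-0.4,0.1,0],0],[1,[-0.5,0.12,0],0]]'
python3 -m pendant '[[1,[-0.5,0.12,0],0],[1,[-0.5,0.12,0],0],[1,[-0.5,0.13,0],0],[1,[-0.5,0.13,0],0],[1,[-0.5,0.13,0],0]]'
python3 -m pendant '[[1,[-0.5,0.13,0],0],[1,[-0.5,0.13,0],0],[1,[-0.4,0.1,0],0],[1,[-0.25,0.05,0],0],[1,[0,0,0],0]]'
python3 -m pendant '[[1,[0,0,0],0],[1,[0,0,0],0],[1,[0,0,0],0],[1,[0,0,0],0],[1,[0,0,0],0]]'
python3 - <<'E'
from h import *
snap("top","pics/t6.png");snap("scene","pics/s6.png")
s=read_state();p=s["ee_pos"];R=np.array(s["orientation"]);print(p,s["finger_gap"])
print("err tool",(R.T@(np.array([532.5,-117.5,p[2]])-p)).round(1))
for q in([-24,14,79],[24,14,79]):print(q,proj("scene",p+R@q).round(1))
e=np.array([532.5,-117.5,118]);
for t in(-70,70):print(t,"edge",proj("scene",e+t*np.array([.19,.982,0])).round(1),proj("top",e+t*np.array([.19,.982,0])).round(1))
crop("pics/s6.png","pics/a.png",190,100,100,150,4);crop("pics/t6.png","pics/b.png",285,150,100,150,4)
cv2.imwrite("pics/c6.png",np.hstack([cv2.imread("pics/a.png"),cv2.imread("pics/b.png")]))
E
```

```text
clock: 7.6
ee_pos: [520.6, 96.6, 240.3]
orientation: [[0.194, 0.981, -0.0], [0.981, -0.194, -0.0], [-0.0, -0.0, -1.0]]
force: [0.3, 0.2, -0.7]
finger_gap: 28.3
gripper_force: 25.0
clock: 8.1
ee_pos: [527.3, -33.3, 240.5]
orientation: [[0.195, 0.981, -0.0], [0.981, -0.195, -0.0], [-0.0, -0.0, -1.0]]
force: [1.0, -0.2, -0.7]
finger_gap: 27.9
gripper_force: 25.0
clock: 8.6
ee_pos: [531.5, -118.2, 240.5]
orientation: [[0.196, 0.981, -0.0], [0.981, -0.196, -0.0], [-0.001, 0.0, -1.0]]
force: [-1.5, 0.9, -0.9]
finger_gap: 27.9
gripper_force: 25.0
clock: 9.1
ee_pos: [531.9, -115.9, 240.5]
orientation: [[0.191, 0.982, -0.0], [0.982, -0.191, 0.0], [0.0, -0.0, -1.0]]
force: [0.5, 0.9, -0.0]
finger_gap: 27.8
gripper_force: 25.0
[ 531.91499164 -116.06349376  240.47850217] 28.050221850233022
err tool [-1.3  0.8 -0. ]
[-24, 14, 79] [[230.2 187.6]]
[24, 14, 79] [[249.  188.2]]
-70 edge [[214.4 196.5]] [[367.3 223.9]]
70 edge [[267.5 198.1]] [[308.5 211.3]]
```

View pics/c6.png

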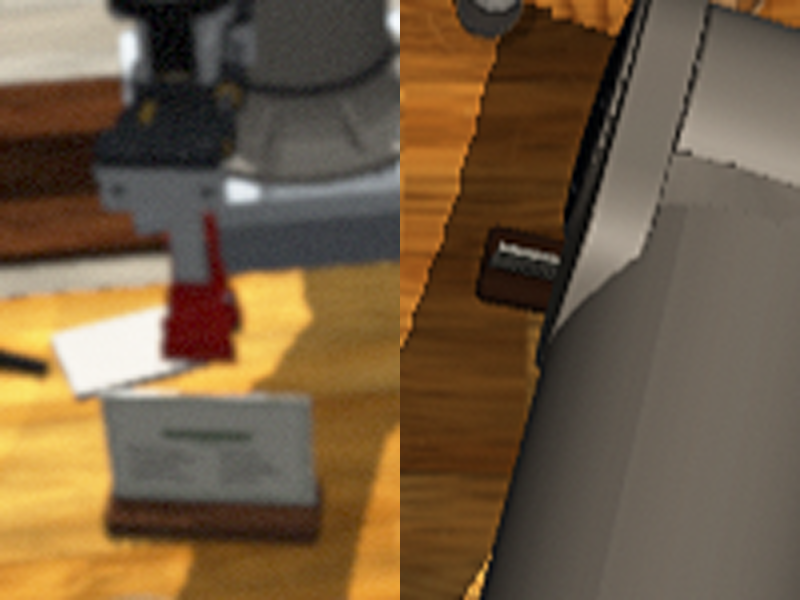

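Clip and card edge show the same small offset from prediction: lips at (231–248,190), edge ends at (216,198) and (268,199). That means it is aligned to within a few mm. I'll descend in steps and watch the force.

```bash
python3 -m pendant '[[1,[0,0.01,0.15],0],[1,[0,0,0.2],0],[1,[0,0,0.2],0],[1,[0,0,0.15],0],[1,[0,0,0.1],0]]'
python3 -m pendant '[[1,[0,0,0.1],0],[1,[0,0,0.1],0],[1,[0,0,0.1],0],[1,[0,0,0.1],0],[1,[0,0,0.1],0]]'
python3 -m pendant '[[1,[0,0,0.07],0],[1,[0,0,0],0],[1,[0,0,0],0],[1,[0,0,0],0],[1,[0,0,0],0]]'
python3 - <<'E'
from h import *
a=snap("scene","pics/s7.png");snap("top","pics/t7.png")
s=read_state();p=s["ee_pos"];R=np.array(s["orientation"]);print(p,s["force"],s["finger_gap"])
for q in([-24,14,79],[24,14,79]):print(q,proj("scene",p+R@q).round(1))
crop("pics/s7.png","pics/c7.png",190,130,100,130,4)
crop("pics/s6.png","pics/b.png",190,130,100,130,4);cv2.imwrite("pics/c7.png",np.hstack([cv2.imread("pics/c7.png"),cv2.imread("pics/b.png")]))
E
```

```text
clock: 9.7
ee_pos: [532.0, -116.4, 199.4]
orientation: [[0.192, 0.981, -0.001], [0.981, -0.192, -0.0], [-0.0, -0.001, -1.0]]
force: [0.2, 0.7, -0.5]
finger_gap: 27.5
gripper_force: 25.0
clock: 10.2
ee_pos: [532.4, -116.4, 175.1]
orientation: [[0.192, 0.981, 0.0], [0.981, -0.192, -0.0], [0.0, 0.0, -1.0]]
force: [0.1, -0.4, -0.1]
finger_gap: 27.7
gripper_force: 25.0
clock: 10.7
ee_pos: [532.5, -116.4, 172.2]
orientation: [[0.192, 0.981, 0.0], [0.981, -0.192, 0.0], [0.0, 0.0, -1.0]]
force: [0.2, 0.4, -0.2]
finger_gap: 27.9
gripper_force: 25.0
[ 532.45000042 -116.35379485  172.11014961] [-0.24212021 -0.85651415 -0.69336344] 27.53988194334667
[-24, 14, 79] [[232.2 207.5]]
[24, 14, 79] [[250.4 208.1]]
```

View pics/c7.png

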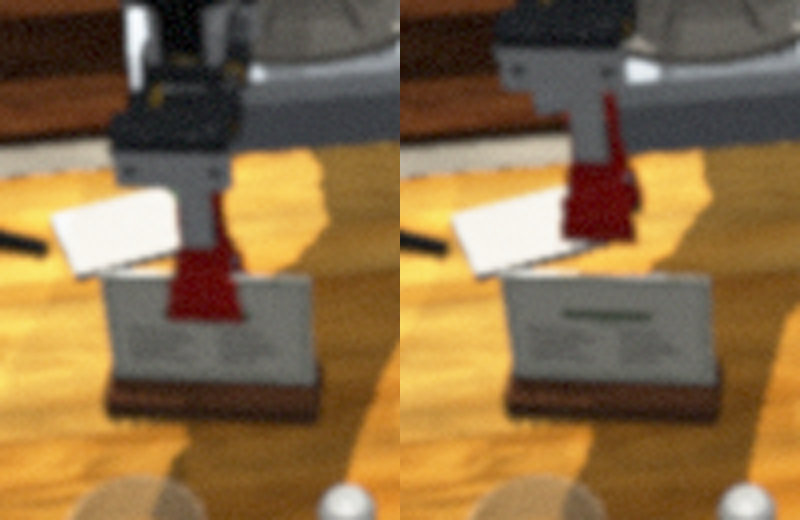

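The front jaw hangs in front of the card, with its lip bottom at (232–250,209), as predicted with the same offset as the edge. The card hasn't moved (corners unchanged) and the force is about zero, so I'll hand it in.

```bash
python3 -c "
from plant import *
print(job_done())"
```

```text
the job is handed in; nothing more can be done
None
```

The job is handed in, with no verdict shown: the clip is held fully squeezed open over the middle of the white card's top edge, lips about 25 mm below it. At the last check the force reading was near zero, the white card hadn't visibly moved, and the brown card was still in place after the lift.

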